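Open the sanitiser bottle with the push-and-turn cap at the mushroom sorting table

TASK

Take the steel measuring cup off the cap of the sanitiser bottle clamped in the square steel holder and stand it, still mouth down, in the low steel tray; let go of it. Then press the bottle's white safety cap down, twist it anticlockwise (seen from above) while pressed until it is free, and lift it off. Finish while still holding the cap, level and still, 5 to 10 cm straight above the open bottle; set the cup down without dropping it and leave everything else on the table where it is.

Things in the scene. Friction and masses are not known exactly. Their poses are not given: they have to be found in the camera images.
- bottle: White round bottle, 88 mm across, fixed in a steel holder with a 110 mm square foot; neither moves. Origin: centre of the foot's underside on the table; z up. The shoulder slopes from 88 mm across at 120 mm high to 60 mm across at 149 mm and ends in a flat ring at 153 mm. A rib on the shoulder at +70 degrees about z from x shows where the cap's rib points when the cap is free.
- mouth (a point): Centre of the top of the bottle's bayonet neck, 184 mm above the bottle's origin, on its axis. A sprung seal in it pushes the locked cap up with 4 N, rising 0.85 N per mm of press; the pressed cap bottoms on the shoulder ring after 7 mm.
- cap: White ribbed push-and-turn cap, 16-sided, 44 to 45 mm across, 38 mm high, 30 to 50 g, a raised rib on its top along +x. Origin: centre of its open underside; z up. Locked, its origin is 160 mm above the bottle's (top at 198 mm), its x along the bottle's x. It turns no more than some 5 degrees, either way, until pressed down over 4 mm.
- cap_top (a point): Centre of the cap's top face. Pressed 5 to 7 mm, the cap turns anticlockwise seen from above (positive about z; clockwise is blocked). From 60 degrees on it is free to lift; a stop blocks it at about 78; 70 is the middle. Let up there, it rises by itself to 3 mm above its locked height and then lifts straight off.
- cup: Round steel measuring cup standing mouth down over the cap, resting on the cap's top, with 3 mm of play round the cap: 56 mm outside diameter, 40 mm high, wall 2.2 mm, base (now its top) 3 mm, 40 to 85 g. Origin: centre of its mouth, the lower end as it stands, 161 mm above the bottle's origin at the start; z up through the base.
- tray: Low square steel tray fixed on the table, 140 mm square outside, 12 mm high, wall and floor 3 mm. Origin: centre of its underside; its floor lies 3 mm above the origin.
- jug: Loose white jug with a round screw cap and a side handle, no holder, 100 mm across (handle reaches 66 mm out along its x), 190 mm high; a bystander, not to be opened or moved. Origin: centre of its underside
- mushroom0: a brown shiitake mushroom lying on its cap, stem up, 35 mm across and 30 mm high; a bystander. Origin: centre of its underside
- mushroom1: a brown shiitake mushroom lying on its cap, stem up, 35 mm across and 30 mm high; a bystander. Origin: centre of its underside
- mushroom2: a brown shiitake mushroom lying on its cap, stem up, 35 mm across and 30 mm high; a bystander. Origin: centre of its underside
- brush: a hand brush lying on the table, 200 mm long along its x; a bystander. Origin: under its middle
- counter: a round steel tally counter, 48 mm across, 30 mm high; a bystander. Origin: centre of its underside
Not all that is in view belongs to the job. Leave any purple look-alike of the cup alone.

How it is judged:
On the way, in this order (a step that is already met when the one before it is completed fails the run):
1. the cup stands mouth down in the tray and is let go (x of cup in the frame of tray between -0.055 and 0.055 m and y of cup in the frame of tray between -0.055 and 0.055 m and z of cup in the frame of tray below 0.008 m and angle between cup's own z axis and vertical below 0.1 rad and contact force between cup and tray above 0.05 N and contact force between the fingers and cup below 0.05 N), for 0.2 s.
2. the cap is pressed down on the bottle by more than 3 mm (z of cap in the frame of bottle below 0.157 m and horizontal distance between cap and bottle below 0.01 m), for 0.05 s.
3. the cap is turned more than 50 degrees while still on the neck (angle between the x axis of cap and the x axis of bottle, either way round above 0.87 rad and z of cap in the frame of bottle below 0.168 m and horizontal distance between cap and bottle below 0.01 m), for 0.05 s.
At the end, for the whole second after the job is handed in: Cup mouth down on the tray floor, within 55 mm of its middle along each tray axis, upright to 0.1 rad, released, still. Cap held by the fingers only, still, tilt under 15 degrees, within 30 mm of the bottle axis, underside 21 to 136 mm above the neck top (all of step 1 and linear speed of each of cup, cap below 0.02 m/s and z of cap in the frame of bottle between 0.205 and 0.32 m and horizontal distance between cap and bottle below 0.03 m and angle between cap's own z axis and vertical below 0.26 rad and contact force between the fingers and cap above 1 N and contact force between cap and bottle below 0.05 N and contact force between cap and cup below 0.05 N); the arm keeps its last pose, push and grip.
It fails at once if a bystander is moved by more than 20 mm or knocked over (distance of any of mushroom0, mushroom1, mushroom2, brush, counter, jug from where it was at the start of the episode above 0.02 m or angle between jug's own z axis and vertical above 0.3 rad).
It fails at once if the cup is dropped (moving faster than 0.5 m/s with no finger on it) (linear speed of cup above 0.5 m/s and contact force between the fingers and cup below 0.01 N).
It also fails if it takes over 54 s, if anything falls off the work surface, if the arm or the gripper's body presses on something with over 40 N, if the wrist force passes 120 N, or if a joint passes its speed limit or range.

ROBOT

A 7-joint arm with a two-finger parallel gripper is mounted at the origin on the work surface. World frame = base frame: x ahead of the robot, y to its left, z up, the work surface at z = 0. Lengths are in m, angles in rad, forces in N, time in s.
With the tool pointing down it reaches from about 0.4 to 0.875 m from the base axis. Payload 19.3 kg.
Tool frame: the origin (TCP) lies on the centre line of the jaws, within the pads' length; the fingertips stand 14 mm ahead of it and the grasp point (between the pads) lies 5 mm behind it; x points along the fingers, y is the direction in which the jaws open and shut, and the axes are right-handed (so a half turn about x gives the same grasp; the last joint's range is limited). The gripper opens to 85 mm and grips with 20 to 120 N. Pads are 22 mm wide; open, the fingers measure 114 mm over their backs; the gripper's body (76 mm by 85 mm) begins 54 mm behind the grasp point. The pads swing forward as they close: fully open they stand 13 mm farther back than shut.
Start: joints at [-0.07, 0.521, -0.036, 1.599, 0.021, 1.021, -0.113], TCP at [0.625, -0, 0.245] pointing down, gripper open.
Joint ranges: [-2.91, 2.91], [-0.3, 2.13], [-1.5, 1.42], [0.17, 2.43], [-1.26, 4.41], [0.16, 1.93], [-2.52, 2.52]. Speed limits (rad/s): [1.89, 1.89, 2.39, 2.39, 3.01, 3.01, 3.01].

INTERFACE

Orientations are given as [roll, pitch, yaw] about the fixed x, y, z axes, in that order (R = Rz(yaw) Ry(pitch) Rx(roll)).
In Python, from workcell import monitor, optics, bot gives the robot as it stands.
- The arm moves only by the tool arm_command, never from a script. Its arguments are lists of equal length, an entry for each row: "delta_pos": the shift along the tool's x, y, z as a fraction of full scale, a list of three; "rotation": the turn, a rotation vector about the tool's x, y, z as a fraction of full scale, a list of three. In form: {"delta_pos": [[dx, dy, dz], ...], "rotation": [[wx, wy, wz], ...]}. A call has 1 to 10 rows; each row shifts and turns the pose as measured when the row begins, along the tool's axes as they then stand; what a row does not reach is not made up. Full scale, the value 1, is 30 mm for a shift and 6 degrees for a turn. A row lasts 1/10 s, in which the tool goes at most 50 mm and 8.59 degrees, less where a joint would pass 70% of its speed; a pose out of reach is approached as far as the arm can. A call with a number of a shift or a turn outside -1 to 1 is refused whole. A call with a gripper value outside its range is refused whole. "gripper" is the closure, from -1 (fully open) to 1 (shut), so that 0 is half open, set as the call begins (left out, the last holds). The fingers move at their own pace and stop on an object; "grip_force" is the grip in N (left out, the last holds). Time passes only in rows, so rows that do not move let the fingers close. It gives the time, the measured TCP pose, the force and the opening at its end, in the units of the state.
- monitor.observe(): the state, without advancing time (a new reading comes with each control period).
- optics.grab_frame(name): name is "scene" or "side" or "wrist"; returns the picture (400x640x3 uint8, red, green, blue); there is no depth.
- optics.camera_params(name): a dict with "fx", "fy", "cx", "cy" (pixels), "origin" and "rotation" of the camera in the world. Camera axes: x right, y down, z forward; pixel columns grow to the right and rows downward; lengths in m; the calibration is good to about 2 mm. A picture is of the moment at which its call begins: read the wrist's pose just before it. camera_params takes no time and is no camera call; for the wrist camera it gives the pose at the moment of the call.
- bot.job_done(): hands the job in, once; it reports no verdict.
The state is a dict: "clock": time; "qpos": joint angles; "qd": joint speeds; "joint_efforts": joint torques, N m; "position": TCP position; "tool_rot": TCP orientation; "force": force on the tool from outside, world axes, zero at the start; "moment": the same for the moment, N m; "grip_width": finger opening in m.
Only numpy, scipy, OpenCV 4.12 (cv2) and the standard library are available. Lean on these libraries where they do the work, as an engineer would, in place of code of your own. Each camera call takes 0.05 s, during which the arm holds its last target. There are 200 camera calls.

## Working session

There is one attempt and no reset: what is moved stays moved. The work goes in short steps, Python scripts to look and compute and a tool call to move; the robot and the scene stay as the last step left them, time stands still between calls to the robot, and variables do not carry over. Pictures are saved under pics/ and viewed, about 8 in all and at most 12, crops included, and the job is handed in when it is done.

Besides the shell and the picture viewer there is one more tool, called by a JSON object that holds its "op" and its "data", one argument or row to a line. arm_command: Moves the arm, as the interface text tells. Its arguments: {"type":"object","properties":{"delta_pos":{"type":"array","items":{"type":"array","items":{"type":"number"}}},"rotation":{"type":"array","items":{"type":"array","items":{"type":"number"}}},"gripper":{"type":"number"},"grip_force":{"type":"number"}},"required":["delta_pos","rotation"]}

```bash
mkdir -p pics; ls; python3 - <<'E'
from workcell import monitor, optics, bot
import cv2,numpy as np
print(monitor.observe())
for n in ["scene","side","wrist"]:
    p=optics.camera_params(n); print(n,{k:np.round(v,4).tolist() for k,v in p.items()})
    cv2.imwrite(f"pics/{n}0.png",optics.grab_frame(n)[:,:,::-1])
E
```

```text
pics
{'clock': 0.0, 'qpos': array([-0.07020968,  0.52202133, -0.03632907,  1.59998425,  0.02122814,
        1.02110108, -0.11277245]), 'qd': array([-0.00084206, -0.00035071,  0.00025062, -0.00041113,  0.00201949,
        0.00046562, -0.00156442]), 'joint_efforts': array([-4.24098413e-03, -9.27110124e+01,  1.97758444e+00, -3.69928443e+01,
        1.76317629e-02,  8.19846697e-03, -6.58496788e-05]), 'position': array([ 6.24687765e-01, -3.56329162e-05,  2.44729659e-01]), 'tool_rot': array([-1.47920614,  1.56966807, -3.04995948]), 'force': array([0.50642078, 0.84250208, 0.15984898]), 'moment': array([-0.01766287,  0.06809893,  0.0018091 ]), 'grip_width': 0.08530975862678133}
scene {'fx': 390.0919, 'fy': 390.0919, 'cx': 316.2349, 'cy': 201.4165, 'origin': [0.9167, 0.5132, 0.6902], 'rotation': [-2.3032, -0.0158, 2.4595]}
side {'fx': 427.2229, 'fy': 427.2229, 'cx': 313.6252, 'cy': 201.6492, 'origin': [0.1005, 0.7172, 0.9782], 'rotation': [-2.3825, -0.0006, -2.5927]}
wrist {'fx': 327.3601, 'fy': 327.3601, 'cx': 320.4252, 'cy': 198.7444, 'origin': [0.6253, 0.0826, 0.3726], 'rotation': [2.8176, 0.0005, 0.0004]}
```

View pics/scene0.png

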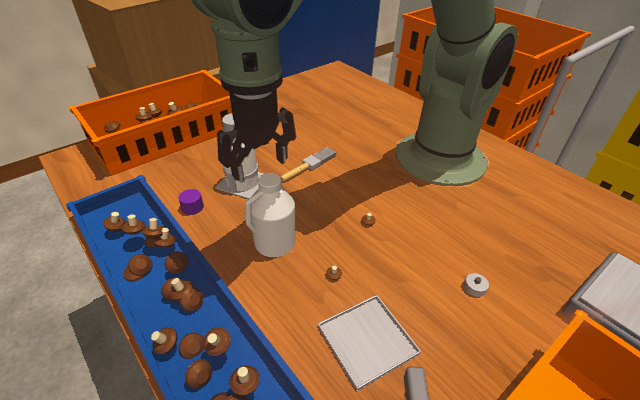

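View pics/side0.png

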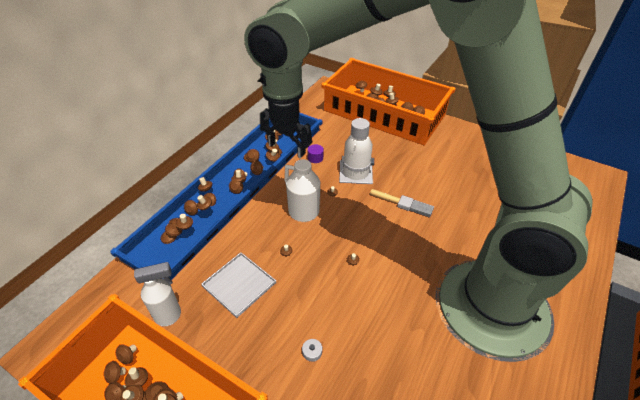

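Scene: the jug is at (273,215), the tray at (368,340), and the purple cup look-alike at (191,202). The holder bottle is half hidden at (235,165).

Side: the holder bottle with the steel cup is at (358,150), and the jug at (303,190). The tray is at (239,283), and the grey-topped bottle at (157,295) has no square holder. The purple cup at (315,154) is a decoy.

Candidates for the cup are the grey top at (360,128), the grey top at (155,272) and the purple cup at (315,154). I choose (360,128) because it sits on the bottle in the square holder, and will check it in a crop.

```bash
cat > h.py <<'E'
from workcell import monitor, optics, bot
import cv2,numpy as np
from scipy.spatial.transform import Rotation as Ro
def ray(p,uv):
    R=Ro.from_euler('xyz',p['rotation']).as_matrix()
    d=R@np.array([(uv[0]-p['cx'])/p['fx'],(uv[1]-p['cy'])/p['fy'],1]); return np.array(p['origin']),d
def plane(p,uv,z):
    o,d=ray(p,uv); return o+d*(z-o[2])/d[2]
def proj(p,X):
    R=Ro.from_euler('xyz',p['rotation']).as_matrix(); c=R.T@(np.array(X)-p['origin']); return np.array([p['fx']*c[0]/c[2]+p['cx'],p['fy']*c[1]/c[2]+p['cy']])
def toolR(): return Ro.from_euler('xyz',monitor.observe()['tool_rot']).as_matrix()
E
python3 - <<'E'
from h import *
p=optics.camera_params('side')
for n,uv,z in [("cup top",(360,124),.201),("foot",(356,172),0.03),("tray c",(239,283),.012),("jug top",(303,167),.19),("decoy",(155,272),.1),("purple",(315,150),.04)]:
    print(n,plane(p,uv,z).round(3))
print(toolR().round(3))
im=cv2.imread('pics/side0.png'); a=cv2.resize(im[110:190,325:395],None,fx=6,fy=6,interpolation=2)
im=cv2.imread('pics/wrist0.png'); a=cv2.copyMakeBorder(a,0,0,0,0,0); a=cv2.resize(a,(350,400))
cv2.imwrite('pics/c1.png',np.hstack([a,im[:,100:540]]))
E
```

```text
cup top [ 0.534 -0.262  0.201]
foot [ 0.521 -0.237  0.03 ]
tray c [0.592 0.29  0.012]
jug top [ 0.584 -0.018  0.19 ]
decoy [0.742 0.412 0.1  ]
purple [ 0.687 -0.253  0.04 ]
[[-0.001  1.     0.   ]
 [-0.     0.    -1.   ]
 [-1.    -0.001  0.   ]]
```

View pics/c1.png

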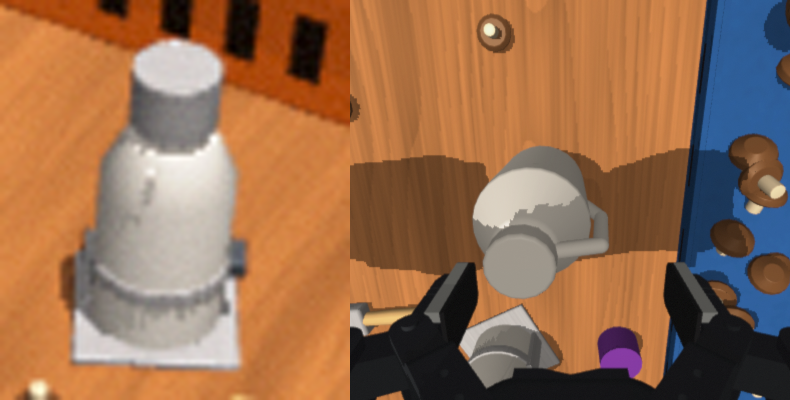

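The crop confirms the choice: a steel cup on the bottle in the square steel foot. The right half (wrist) shows the jug below the gripper and the bottle ahead. I'll move up and over the bottle.

{"op": "arm_command", "data": {
  "delta_pos": [
    [-0.6,0,0.3],
    [-0.6,-0.3,0.8],
    [-0.4,-0.5,0.9],
    [-0.4,-0.5,0.9],
    [-0.3,-0.5,0.9],
    [-0.3,-0.5,0.9],
    [-0.2,-0.4,0.9],
    [0,-0.4,0.9],
    [0,0,0.5],
    [0,0,0]
  ],
  "rotation": [
    [0,0,0],
    [0,0,0],
    [0,0,0],
    [0,0,0],
    [0,0,0],
    [0,0,0],
    [0,0,0],
    [0,0,0],
    [0,0,0],
    [0,0,0]
  ],
  "gripper": -1,
  "grip_force": 30
}}

```text
clock: 1.15
position: [0.527, -0.2172, 0.3301]
tool_rot: [-1.575, 1.565, 3.139]
force: [-0.2, 0.6, 0.5]
grip_width: 0.0855
```

```bash
python3 - <<'E'
from h import *
s=monitor.observe(); print(s['position'].round(4),s['tool_rot'].round(4),s['qpos'].round(3),s['clock'])
p=optics.camera_params('wrist'); print(p)
cv2.imwrite('pics/w1.png',optics.grab_frame('wrist')[:,:,::-1])
cv2.imwrite('pics/s1.png',optics.grab_frame('scene')[:,:,::-1])
import json; json.dump({k:np.array(v).tolist() for k,v in p.items()},open('w1.json','w'))
a=cv2.imread('pics/w1.png')[:,120:520];b=cv2.imread('pics/s1.png')[:,120:500]
cv2.imwrite('pics/c2.png',np.hstack([a,b]))
E
```

```text
[ 0.527  -0.2172  0.3301] [-1.5748  1.5654  3.1395] [ 0.265  0.356  0.028  1.639 -0.009  1.152  0.297] 1.15
{'fx': 327.36012941014644, 'fy': 327.36012941014644, 'cx': 320.425179982419, 'cy': 198.7443902070779, 'origin': array([ 0.52793688, -0.13458672,  0.45793668]), 'rotation': array([2.81766613e+00, 4.88791800e-03, 2.32791883e-03])}
```

View pics/c2.png

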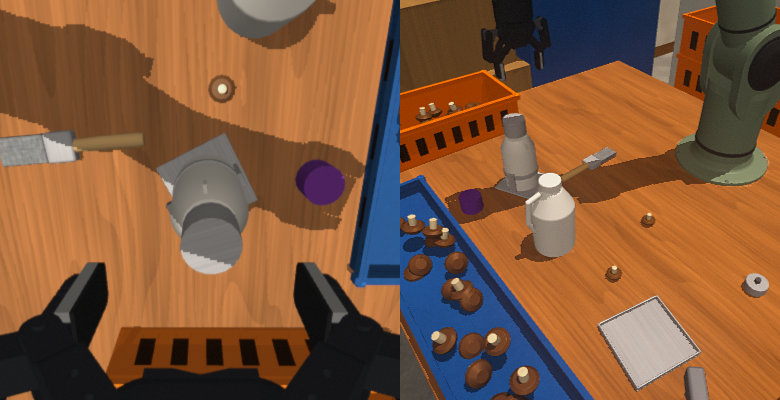

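Left (wrist): the cup top is around full-frame pixel (332,242), the shoulder rib is near (325,187), and the foot corners are at (278,170), (342,135) and (377,200). Right (scene): the bottle is now visible, with the cup top near (234,118) and the tray corners at full-frame (320,325), (376,297), (419,350) and (358,386).

```bash
python3 - <<'E'
from h import *
import json
from scipy.optimize import least_squares
p=json.load(open('w1.json'))
im=cv2.imread('pics/w1.png'); hsv=cv2.cvtColor(im,cv2.COLOR_BGR2HSV)
m=((hsv[...,1]<60)).astype(np.uint8)
n,l,st,c=cv2.connectedComponentsWithStats(m); k=l[250,332]; print(st[k])
cs,_=cv2.findContours((l==k).astype(np.uint8),cv2.RETR_EXTERNAL,cv2.CHAIN_APPROX_NONE)
q=max(cs,key=len)[:,0]; q=q[(q[:,1]>243)&(q[:,0]>290)&(q[:,0]<375)]
P=np.array([plane(p,u,.201)[:2] for u in q])
f=lambda v:np.hypot(*(P-v[:2]).T)-v[2]
r=least_squares(f,[.53,-.25,.028],loss='soft_l1',f_scale=.001); print('cup free',r.x,np.abs(r.fun).mean(),len(q))
r=least_squares(lambda v:f([v[0],v[1],.028]),[.53,-.25],loss='soft_l1',f_scale=.001); print('cup',r.x)
C=r.x
for u in [(278,170),(342,135),(377,200)]: print('foot',plane(p,u,.004).round(4))
F=[plane(p,u,.004) for u in [(278,170),(342,135),(377,200)]]
print('centre',((F[0]+F[2])/2).round(4),'edges',np.linalg.norm(F[0]-F[1]),np.linalg.norm(F[2]-F[1]),[np.degrees(np.arctan2(*(F[i]-F[j])[1::-1])) for i,j in((0,1),(1,2))])
v=plane(p,(325,187),.135)[:2]-C; print('rib',v,np.degrees(np.arctan2(v[1],v[0])))
ps=optics.camera_params('scene')
print('scene cup',plane(ps,(234,117),.201),proj(ps,[*C,.201]), 'side',proj(optics.camera_params('side'),[*C,.201]))
im=cv2.imread('pics/s1.png'); T=[]
m=(cv2.cvtColor(im,cv2.COLOR_BGR2HSV)[...,1]<60).astype(np.uint8)
n,l,st,c=cv2.connectedComponentsWithStats(m); k=l[340,368]; print(st[k])
cs,_=cv2.findContours((l==k).astype(np.uint8),cv2.RETR_EXTERNAL,cv2.CHAIN_APPROX_NONE)
q=cv2.convexHull(max(cs,key=len)); a=cv2.approxPolyDP(q,6,True)[:,0]; print(a)
T=np.array([plane(ps,u,.012) for u in a]); print(T.round(4),T.mean(0),np.linalg.norm(T-np.roll(T,1,0),axis=1))
print('jug',plane(ps,(273-3+0,182),.19))
E
```

```text
[ 277  133  100  141 8907]
cup free [ 0.53601246 -0.26474336  0.02620996] 0.00022310694507742803 86
cup [ 0.53593266 -0.26251583]
foot [ 0.4657 -0.2441  0.004 ]
foot [ 0.5555 -0.1946  0.004 ]
foot [ 0.6089 -0.2886  0.004 ]
centre [ 0.5373 -0.2664  0.004 ] edges 0.1025733902885407 0.10812280763680086 [np.float64(-151.12132448801052), np.float64(119.59291869043723)]
rib [-0.00464784  0.03225371] 98.20001699958348
scene cup [ 0.5313953  -0.26914556  0.201     ] [233.75548759 118.6710131 ] side [359.55457113 123.75578736]
[ 318  296  103   95 5303]
[[377 296]
 [420 351]
 [356 390]
 [318 324]]
[[0.5179 0.237  0.012 ]
 [0.5416 0.3697 0.012 ]
 [0.6811 0.3469 0.012 ]
 [0.653  0.2108 0.012 ]] [0.59838022 0.29109786 0.012     ] [0.13766384 0.13473467 0.14134384 0.13889308]
jug [ 0.5965855  -0.01694313  0.19      ]
```

The estimates agree: bottle axis ≈ (0.536,-0.265), yaw ≈ 29° (the foot edges and the rib match), tray centre ≈ (0.598,0.291), with sizes as given. Next I line up above the cup and descend partway.

{"op": "arm_command", "data": {
  "delta_pos": [
    [0,0.15,0.8],
    [0,0.15,0.78],
    [0.6,0,0],
    [0.9,0,0],
    [0.9,0,0],
    [0.6,0,0],
    [0,0,0]
  ],
  "rotation": [
    [0,0,0],
    [0,0,0],
    [0,0,0],
    [0,0,0],
    [0,0,0],
    [0,0,0],
    [0,0,0]
  ]
}}

```text
clock: 1.95
position: [0.5403, -0.2536, 0.2362]
tool_rot: [-2.352, 1.564, 2.377]
force: [-0.9, 1.0, 0.5]
grip_width: 0.0849
```

```bash
cat >> h.py <<'E'
def to(target,yaw=None):
    """print tool-frame shift (units of 30 mm) to target; yaw = wanted jaw axis direction; levelling turn in units of 6 deg"""
    s=monitor.observe(); R=toolR(); d=R.T@(np.array(target)-s['position'])/.03
    y=np.arctan2(R[1,1],R[0,1]) if yaw is None else np.radians(yaw)
    x=np.array([0,0,-1.]); yy=np.array([np.cos(y),np.sin(y),0]); Rt=np.c_[x,yy,np.cross(x,yy)]
    w=Ro.from_matrix(R.T@Rt).as_rotvec(degrees=True)/6
    print('pos',s['position'].round(4),'d',d.round(2),'rot',w.round(2),'jawyaw',np.degrees(np.arctan2(R[1,1],R[0,1])).round(1),'F',s['force'].round(1),'w',round(s['grip_width'],4),'q7',s['qpos'][6].round(2),'t',s['clock'])
E
python3 -c "
from h import *
to([.536,-.2645,.185])"
```

```text
pos [ 0.5403 -0.2536  0.2362] d [ 1.7  -0.14  0.37] rot [-0.   -0.05  0.05] jawyaw 0.9 F [-0.9  1.   0.5] w 0.0849 q7 0.37 t 1.95
```

{"op": "arm_command", "data": {
  "delta_pos": [
    [0,-0.16,0.4],
    [0.3,0,0.05],
    [0.5,0,0],
    [0.5,0,0],
    [0.4,0,0],
    [0,0,0]
  ],
  "rotation": [
    [0,-0.05,0.05],
    [0,0,0],
    [0,0,0],
    [0,0,0],
    [0,0,0],
    [0,0,0]
  ]
}}

```text
clock: 2.55
position: [0.5377, -0.2683, 0.1866]
tool_rot: [1.152, 1.563, -0.402]
force: [0.5, -0.5, 0.0]
grip_width: 0.0855
```

```bash
python3 -c "
from h import *
to([.536,-.2645,.185])
a=optics.grab_frame('wrist')[200:400,200:440,::-1];b=optics.grab_frame('scene')[60:260,120:360,::-1]
cv2.imwrite('pics/c3.png',cv2.resize(np.hstack([a,b]),(800,333)))"
```

```text
pos [ 0.5377 -0.2683  0.1866] d [ 0.05 -0.06 -0.13] rot [-0.    0.03 -0.06] jawyaw 1.0 F [ 0.5 -0.5  0. ] w 0.0855 q7 0.4 t 2.55
```

View pics/c3.png

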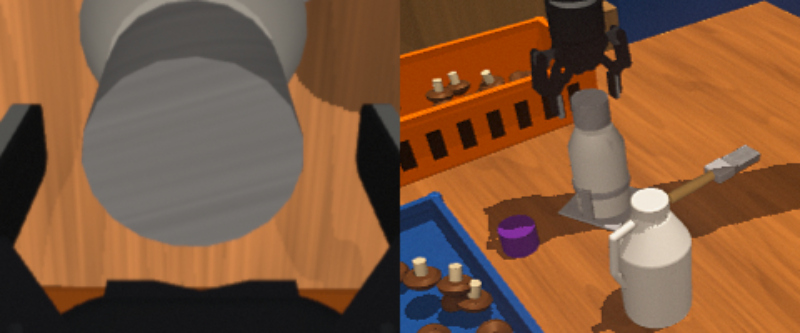

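Wrist crop: the cup top is centred at full-frame (315,290) between the jaws (inner edges 227 and 416), about 2 mm left of the middle. The scene crop shows the fingers straddling the cup.

```bash
python3 -c "
from h import *
p=optics.camera_params('wrist');print(plane(p,(315.5,290),.201))
to([.535,-.266,.185],0)"
```

```text
[ 0.53667289 -0.26372604  0.201     ]
pos [ 0.5383 -0.2685  0.188 ] d [ 0.1  -0.11 -0.09] rot [ 0.17  0.03 -0.08] jawyaw 1.0 F [-0.2 -0.1  1.3] w 0.0856 q7 0.4 t 2.65
```

{"op": "arm_command", "data": {
  "delta_pos": [
    [0.1,-0.05,-0.14],
    [0.05,0,0]
  ],
  "rotation": [
    [0,0,-0.08],
    [0,0,0]
  ]
}}

```text
clock: 2.85
position: [0.5373, -0.2642, 0.1847]
tool_rot: [0.267, 1.566, -1.286]
force: [-0.4, 0.5, -0.9]
grip_width: 0.0856
```

{"op": "arm_command", "data": {
  "delta_pos": [
    [0,0,0],
    [0,0,0],
    [0,0,0],
    [0,0,0],
    [0,0,0],
    [0,0,0]
  ],
  "rotation": [
    [0,0,0],
    [0,0,0],
    [0,0,0],
    [0,0,0],
    [0,0,0],
    [0,0,0]
  ],
  "gripper": 1,
  "grip_force": 30
}}

```text
clock: 3.45
position: [0.5375, -0.2642, 0.1855]
tool_rot: [0.381, 1.566, -1.172]
force: [-0.6, -0.0, 0.8]
grip_width: 0.0533
```

```bash
python3 -c "
from h import *
to([.536,-.265,.285])"
```

```text
pos [ 0.5375 -0.2642  0.1855] d [-3.32 -0.04  0.04] rot [-0.    0.04 -0.02] jawyaw 1.0 F [-0.6 -0.   0.8] w 0.0533 q7 0.39 t 3.45
```

{"op": "arm_command", "data": {
  "delta_pos": [
    [-0.2,0,0],
    [-0.4,0,0],
    [-0.5,0,0],
    [-0.7,0,0],
    [-0.7,0,0],
    [-0.7,0,0],
    [-0.5,0,0],
    [-0.2,0,0]
  ],
  "rotation": [
    [0,0,0],
    [0,0,0],
    [0,0,0],
    [0,0,0],
    [0,0,0],
    [0,0,0],
    [0,0,0],
    [0,0,0]
  ]
}}

```text
clock: 4.25
position: [0.5371, -0.2638, 0.3125]
tool_rot: [0.62, 1.564, -0.934]
force: [0.2, 1.3, -0.6]
grip_width: 0.0532
```

```bash
python3 -c "
from h import *
to([.598,.291,.285])
a=optics.grab_frame('wrist')[100:400,160:480,::-1];b=optics.grab_frame('scene')[10:250,120:376,::-1]
w=cv2.resize(a,(400,375));b=cv2.resize(b,(400,375))
cv2.imwrite('pics/c4.png',np.hstack([w,b]))"
```

```text
pos [ 0.5371 -0.2638  0.3125] d [  0.83   2.35 -18.46] rot [-0.    0.05 -0.04] jawyaw 1.0 F [ 0.2  1.3 -0.6] w 0.0532 q7 0.39 t 4.25
```

View pics/c4.png

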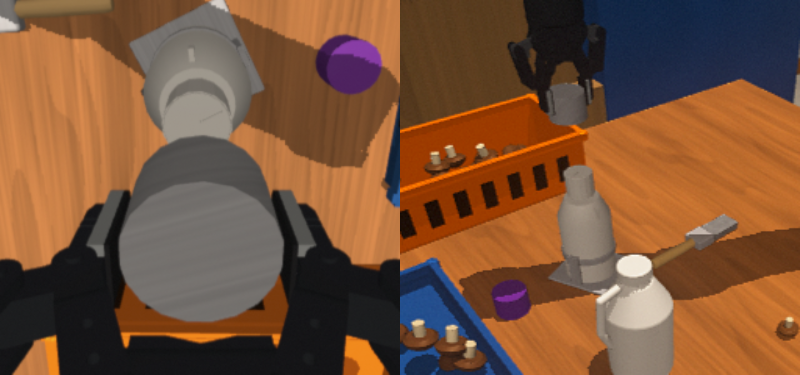

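The cup is held level between the pads. The cap is bare on the bottle, with its rib visible, and the jug is unmoved. I carry the cup to the tray.

{"op": "arm_command", "data": {
  "delta_pos": [
    [0,0,-0.5],
    [0,0.1,-1],
    [0,0.1,-1],
    [0,0.1,-1],
    [0,0.1,-1],
    [0,0.1,-1],
    [0,0.1,-1],
    [0,0.1,-1],
    [0,0.1,-1],
    [0,0.1,-1]
  ],
  "rotation": [
    [0,0,0],
    [0,0,0],
    [0,0,0],
    [0,0,0],
    [0,0,0],
    [0,0,0],
    [0,0,0],
    [0,0,0],
    [0,0,0],
    [0,0,0]
  ]
}}

```text
clock: 5.35
position: [0.554, 0.0358, 0.3018]
tool_rot: [-1.154, 1.561, -2.71]
force: [0.9, -0.1, -0.3]
grip_width: 0.0534
```

{"op": "arm_command", "data": {
  "delta_pos": [
    [0,0.1,-1],
    [0,0.1,-1],
    [0,0.2,-1],
    [0,0.2,-1],
    [0,0.2,-1],
    [0,0.2,-1],
    [0,0.1,-0.9],
    [0,0,-0.5],
    [0,0,0]
  ],
  "rotation": [
    [0,0,0],
    [0,0,0],
    [0,0,0],
    [0,0,0],
    [0,0,0],
    [0,0,0],
    [0,0,0],
    [0,0,0],
    [0,0,0]
  ]
}}

```text
clock: 6.25
position: [0.5746, 0.2777, 0.292]
tool_rot: [-1.342, 1.548, -2.888]
force: [-0.5, -0.9, -0.8]
grip_width: 0.0539
```

```bash
python3 -c "
from h import *
to([.598,.291,.10],0)"
```

```text
pos [0.5746 0.2777 0.292 ] d [ 6.38  0.93 -0.46] rot [0.24 0.05 0.21] jawyaw 1.4 F [-0.5 -0.9 -0.8] w 0.0539 q7 -0.57 t 6.25
```

{"op": "arm_command", "data": {
  "delta_pos": [
    [0,0.5,-0.3],
    [0,0.45,-0.2],
    [0.7,0,0],
    [1,0,0],
    [1,0,0],
    [1,0,0],
    [1,0,0],
    [0.8,0,0],
    [0.3,0,0],
    [0,0,0]
  ],
  "rotation": [
    [0,0.05,0.2],
    [0,0,0],
    [0,0,0],
    [0,0,0],
    [0,0,0],
    [0,0,0],
    [0,0,0],
    [0,0,0],
    [0,0,0],
    [0,0,0]
  ]
}}

```text
clock: 7.25
position: [0.6018, 0.2825, 0.1104]
tool_rot: [-0.328, 1.564, -1.881]
force: [0.5, 0.9, 0.1]
grip_width: 0.0537
```

```bash
python3 -c "
from h import *
to([.598,.291,.031])
"
```

```text
pos [0.6018 0.2825 0.1104] d [ 2.64 -0.12 -0.3 ] rot [0.   0.06 0.02] jawyaw 1.0 F [0.5 0.9 0.1] w 0.0537 q7 -0.59 t 7.25
```

Then down with a slow last stretch, watching the force for contact.

{"op": "arm_command", "data": {
  "delta_pos": [
    [0.4,-0.1,-0.3],
    [0.6,0,0],
    [0.6,0,0],
    [0.5,0,0],
    [0.25,0,0],
    [0.1,0,0],
    [0,0,0]
  ],
  "rotation": [
    [0,0.06,0],
    [0,0,0],
    [0,0,0],
    [0,0,0],
    [0,0,0],
    [0,0,0],
    [0,0,0]
  ]
}}

```text
clock: 7.95
position: [0.6003, 0.2951, 0.0383]
tool_rot: [2.46, 1.563, 0.907]
force: [-0.5, -0.1, -1.2]
grip_width: 0.0534
```

```bash
python3 -c "
from h import *
to([.598,.291,.0275])
"
```

```text
pos [0.6003 0.2951 0.0383] d [ 0.36 -0.08  0.14] rot [ 0.   -0.06 -0.05] jawyaw 1.0 F [-0.5 -0.1 -1.2] w 0.0534 q7 -0.62 t 7.95
```

{"op": "arm_command", "data": {
  "delta_pos": [
    [0.15,0,0],
    [0.1,0,0],
    [0.06,0,0],
    [0.05,0,0]
  ],
  "rotation": [
    [0,-0.06,-0.05],
    [0,0,0],
    [0,0,0],
    [0,0,0]
  ]
}}

```text
clock: 8.35
position: [0.6014, 0.2957, 0.0286]
tool_rot: [1.839, 1.569, 0.285]
force: [0.4, -0.7, -1.0]
grip_width: 0.0535
```

{"op": "arm_command", "data": {
  "delta_pos": [
    [0.05,0,0],
    [0.05,0,0]
  ],
  "rotation": [
    [0,0,0],
    [0,0,0]
  ]
}}

```text
clock: 8.55
position: [0.6015, 0.296, 0.0272]
tool_rot: [1.935, 1.569, 0.381]
force: [-10.6, -4.4, 29.2]
grip_width: 0.0537
```

Contact with the floor at the expected height. I ease off, then open.

{"op": "arm_command", "data": {
  "delta_pos": [
    [-0.02,0,0]
  ],
  "rotation": [
    [0,0,0]
  ]
}}

```text
clock: 8.65
position: [0.6016, 0.296, 0.0283]
tool_rot: [1.954, 1.568, 0.4]
force: [0.0, -0.3, -0.4]
grip_width: 0.0535
```

{"op": "arm_command", "data": {
  "delta_pos": [
    [0,0,0],
    [0,0,0],
    [0,0,0],
    [0,0,0],
    [0,0,0],
    [0,0,0],
    [0,0,0]
  ],
  "rotation": [
    [0,0,0],
    [0,0,0],
    [0,0,0],
    [0,0,0],
    [0,0,0],
    [0,0,0],
    [0,0,0]
  ],
  "gripper": -1
}}

```text
clock: 9.35
position: [0.6018, 0.296, 0.0281]
tool_rot: [1.968, 1.568, 0.413]
force: [0.2, 0.0, 1.0]
grip_width: 0.0854
```

{"op": "arm_command", "data": {
  "delta_pos": [
    [-0.4,0,0],
    [-0.6,0,0],
    [-1,0,0],
    [-1,0,0],
    [-1,0,0],
    [-1,0,0],
    [-1,0,0],
    [-1,0,0],
    [-1,0,0],
    [-1,0,0]
  ],
  "rotation": [
    [0,0,0],
    [0,0,0],
    [0,0,0],
    [0,0,0],
    [0,0,0],
    [0,0,0],
    [0,0,0],
    [0,0,0],
    [0,0,0],
    [0,0,0]
  ]
}}

```text
clock: 10.35
position: [0.5987, 0.2944, 0.32]
tool_rot: [2.093, 1.565, 0.54]
force: [-0.0, 0.2, 0.1]
grip_width: 0.0855
```

```bash
python3 -c "
from h import *
to([.5365,-.24,.32],0)
a=optics.grab_frame('wrist')[:,120:520,::-1];b=optics.grab_frame('scene')[140:400,240:500,::-1]
b=cv2.resize(b,(400,400))
cv2.imwrite('pics/c5.png',np.hstack([a,b]))"
```

```text
pos [0.5987 0.2944 0.32  ] d [-0.06 -2.38 17.78] rot [ 0.17 -0.03 -0.05] jawyaw 1.0 F [-0.   0.2  0.1] w 0.0855 q7 -0.58 t 10.35
```

View pics/c5.png

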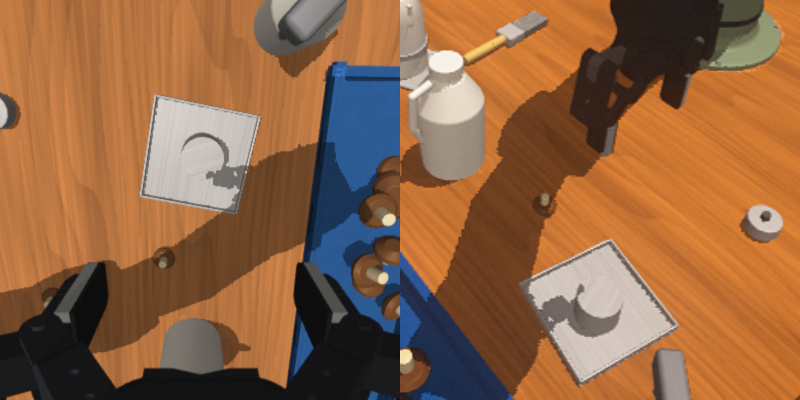

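Wrist (left): the cup stands in the tray at full-frame (323,158), near its middle. The scene view shows it upright and mouth down, with bystanders in place. I go back above the bottle.

{"op": "arm_command", "data": {
  "delta_pos": [
    [0,0,0.6],
    [0,-0.1,1],
    [0,-0.1,1],
    [0,-0.1,1],
    [0,-0.1,1],
    [0,-0.1,1],
    [0,-0.2,1],
    [0,-0.2,1],
    [0,-0.2,1],
    [0,-0.2,1]
  ],
  "rotation": [
    [0,0,0],
    [0,0,0],
    [0,0,0],
    [0,0,0],
    [0,0,0],
    [0,0,0],
    [0,0,0],
    [0,0,0],
    [0,0,0],
    [0,0,0]
  ]
}}

```text
clock: 11.45
position: [0.5597, -0.0074, 0.3267]
tool_rot: [2.064, 1.555, 0.513]
force: [1.0, 0.1, -0.4]
grip_width: 0.0851
```

{"op": "arm_command", "data": {
  "delta_pos": [
    [0,-0.2,1],
    [0,-0.2,1],
    [0,-0.2,1],
    [0,-0.2,1],
    [0,-0.1,1],
    [0,-0.1,1],
    [0,-0.1,0.8],
    [0,0,0.4],
    [0,0,0]
  ],
  "rotation": [
    [0,0,0],
    [0,0,0],
    [0,0,0],
    [0,0,0],
    [0,0,0],
    [0,0,0],
    [0,0,0],
    [0,0,0],
    [0,0,0]
  ]
}}

```text
clock: 12.35
position: [0.5195, -0.2416, 0.3292]
tool_rot: [1.915, 1.554, 0.353]
force: [0.6, 0.2, -1.1]
grip_width: 0.0853
```

```bash
python3 -c "
from h import *
to([.5365,-.265,.32],-38)"
```

```text
pos [ 0.5195 -0.2416  0.3292] d [0.31 0.55 0.79] rot [ 6.42 -0.1  -0.13] jawyaw 0.5 F [ 0.6  0.2 -1.1] w 0.0853 q7 0.37 t 12.35
```

{"op": "arm_command", "data": {
  "delta_pos": [
    [0,0.55,0.8],
    [0,0,0],
    [0,0,0],
    [0,0,0],
    [0,0,0],
    [0,0,0],
    [0,0,0],
    [0,0,0]
  ],
  "rotation": [
    [0,-0.1,-0.13],
    [0.8,0,0],
    [1,0,0],
    [1,0,0],
    [1,0,0],
    [1,0,0],
    [1,0,0],
    [0.7,0,0]
  ]
}}

```text
clock: 13.15
position: [0.5382, -0.2549, 0.3303]
tool_rot: [2.455, 1.568, 0.196]
force: [-0.0, -0.4, 0.0]
grip_width: 0.0856
```

```bash
python3 - <<'E'
from h import *
import json
to([.5365,-.265,.32],-38)
p=optics.camera_params('wrist'); json.dump({k:np.array(v).tolist() for k,v in p.items()},open('w2.json','w'))
cv2.imwrite('pics/w2.png',optics.grab_frame('wrist')[:,:,::-1])
u=proj(p,[.5365,-.265,.198]); print(u)
x,y=u.astype(int); x0,y0=max(x-80,0),min(max(y-80,0),240); print(x0,y0)
cv2.imwrite('pics/c6.png',cv2.resize(cv2.imread('pics/w2.png')[y0:y0+160,x0:x0+160],None,fx=3.5,fy=3.5,interpolation=2))
E
```

```text
pos [ 0.5382 -0.2549  0.3303] d [0.34 0.17 0.3 ] rot [-0.23 -0.02 -0.02] jawyaw -39.4 F [-0.  -0.4  0. ] w 0.0856 q7 -0.27 t 13.15
[326.12005841 204.01838459]
246 124
```

View pics/c6.png

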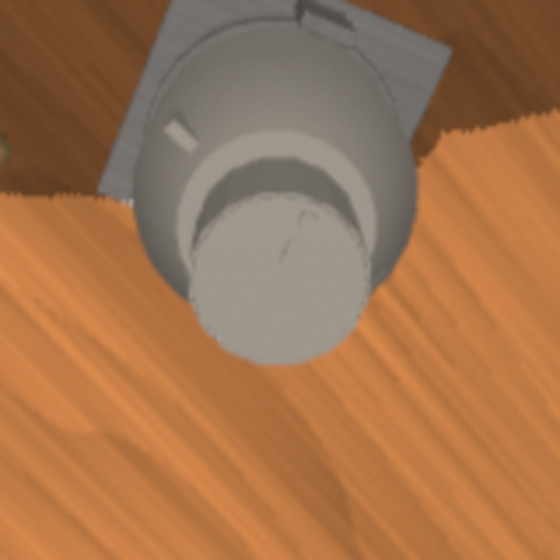

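The cap top disc is centred at full-frame (326,204), exactly where my estimate projects. The cap rib and the shoulder rib are both visible. I descend to grip height.

{"op": "arm_command", "data": {
  "delta_pos": [
    [0,0.17,0.3],
    [0.7,0,0],
    [1,0,0],
    [1,0,0],
    [0.8,0,0],
    [0.3,0,0],
    [0,0,0]
  ],
  "rotation": [
    [-0.2,0,0],
    [0,0,0],
    [0,0,0],
    [0,0,0],
    [0,0,0],
    [0,0,0],
    [0,0,0]
  ]
}}

```text
clock: 13.9
position: [0.5376, -0.2641, 0.2144]
tool_rot: [2.451, 1.564, 0.236]
force: [0.2, -0.0, 0.2]
grip_width: 0.0854
```

```bash
python3 -c "
from h import *
to([.5365,-.265,.182],-38)"
```

```text
pos [ 0.5376 -0.2641  0.2144] d [ 1.08 -0.02  0.05] rot [ 0.18 -0.05 -0.04] jawyaw -36.9 F [ 0.2 -0.   0.2] w 0.0854 q7 -0.19 t 13.9
```

{"op": "arm_command", "data": {
  "delta_pos": [
    [0.4,-0.02,0.05],
    [0.4,0,0],
    [0.25,0,0],
    [0.05,0,0],
    [0,0,0]
  ],
  "rotation": [
    [0.1,-0.05,-0.04],
    [0,0,0],
    [0,0,0],
    [0,0,0],
    [0,0,0]
  ]
}}

```text
clock: 14.4
position: [0.5374, -0.2657, 0.1814]
tool_rot: [1.765, 1.568, -0.46]
force: [0.4, 1.0, -0.2]
grip_width: 0.0854
```

```bash
python3 -c "
from h import *
to([.5365,-.265,.182],-38)"
```

```text
pos [ 0.5374 -0.2657  0.1814] d [-0.02 -0.04 -0.  ] rot [ 0.09 -0.01 -0.03] jawyaw -37.5 F [ 0.4  1.  -0.2] w 0.0854 q7 -0.19 t 14.4
```

{"op": "arm_command", "data": {
  "delta_pos": [
    [0,-0.03,0],
    [0,0,0],
    [0,0,0],
    [0,0,0],
    [0,0,0],
    [0,0,0],
    [0,0,0],
    [0,0,0]
  ],
  "rotation": [
    [0,0,0],
    [0,0,0],
    [0,0,0],
    [0,0,0],
    [0,0,0],
    [0,0,0],
    [0,0,0],
    [0,0,0]
  ],
  "gripper": 1,
  "grip_force": 90
}}

```text
clock: 15.2
position: [0.5367, -0.265, 0.1829]
tool_rot: [1.861, 1.567, -0.364]
force: [-1.6, 1.2, 1.3]
grip_width: 0.0425
```

{"op": "arm_command", "data": {
  "delta_pos": [
    [0.06,0,0],
    [0.06,0,0],
    [0.06,0,0]
  ],
  "rotation": [
    [0,0,0],
    [0,0,0],
    [0,0,0]
  ]
}}

```text
clock: 15.5
position: [0.5368, -0.2651, 0.1783]
tool_rot: [1.903, 1.566, -0.322]
force: [-3.7, 3.2, 10.4]
grip_width: 0.0426
```

```bash
python3 -c "
from h import *
to([.5365,-.265,.175],-38)"
```

```text
pos [ 0.5368 -0.2651  0.1783] d [ 0.11 -0.01  0.  ] rot [ 0.09 -0.01 -0.04] jawyaw -37.4 F [-3.7  3.2 10.4] w 0.0426 q7 -0.19 t 15.5
```

Pressed about 4.6 mm, and the spring force is as expected. I continue down to the bottom.

{"op": "arm_command", "data": {
  "delta_pos": [
    [0.06,0,0],
    [0.06,0,0]
  ],
  "rotation": [
    [0,0,0],
    [0,0,0]
  ]
}}

```text
clock: 15.7
position: [0.5369, -0.2651, 0.1759]
tool_rot: [1.959, 1.566, -0.265]
force: [-14.7, 7.8, 42.5]
grip_width: 0.0422
```

{"op": "arm_command", "data": {
  "delta_pos": [
    [0.03,0,0],
    [0.03,0,0]
  ],
  "rotation": [
    [-0.4,0,0],
    [-0.6,0,0]
  ]
}}

```text
clock: 15.9
position: [0.537, -0.2647, 0.176]
tool_rot: [1.986, 1.565, -0.133]
force: [-8.2, 3.8, 18.1]
grip_width: 0.0419
```

```bash
python3 -c "
from h import *
to([.5365,-.265,.176],32);print(monitor.observe()['moment'].round(2))"
```

```text
pos [ 0.537  -0.2647  0.176 ] d [ 0.   -0.01  0.02] rot [-1.056e+01  1.000e-02 -6.000e-02] jawyaw -31.4 F [-8.2  3.8 18.1] w 0.0419 q7 -0.1 t 15.9
[ 1.07  1.77 -0.13]
```

Bottomed at 7 mm. Now I turn anticlockwise while pressed.

{"op": "arm_command", "data": {
  "delta_pos": [
    [0.025,0,0],
    [0.025,0,0],
    [0.025,0,0],
    [0.025,0,0],
    [0.025,0,0]
  ],
  "rotation": [
    [-0.8,0,0],
    [-0.8,0,0],
    [-0.8,0,0],
    [-0.8,0,0],
    [-0.8,0,0]
  ]
}}

```text
clock: 16.4
position: [0.5363, -0.2639, 0.176]
tool_rot: [1.784, 1.565, 0.1]
force: [-6.9, 2.2, 14.3]
grip_width: 0.042
```

```bash
python3 -c "
from h import *
to([.5365,-.265,.176],32);print(monitor.observe()['moment'].round(2))
cv2.imwrite('pics/w3.png',cv2.resize(optics.grab_frame('wrist')[150:400,220:420,::-1],None,fx=2.4,fy=2.4))"
```

```text
pos [ 0.5363 -0.2639  0.176 ] d [0.   0.01 0.04] rot [-6.41  0.01 -0.06] jawyaw -6.5 F [-6.9  2.2 14.3] w 0.042 q7 0.26 t 16.4
[ 0.46  1.56 -0.16]
```

View pics/w3.png

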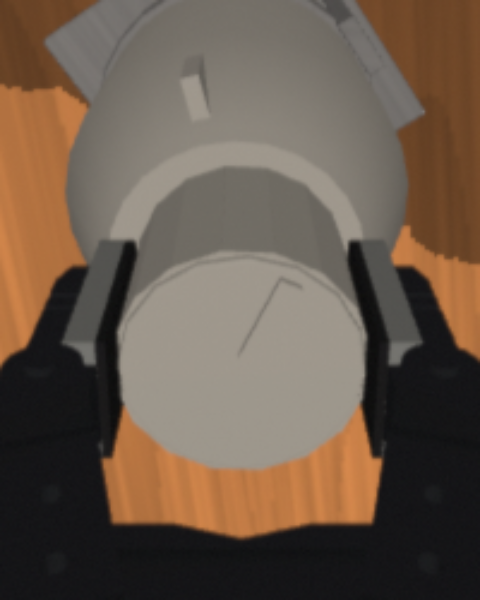

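The cap's rib keeps its angle to the jaws (about 25–30° right of image-up, as before), so the cap turns with the gripper without slipping. I continue the turn.

{"op": "arm_command", "data": {
  "delta_pos": [
    [0.025,0,0],
    [0.025,0,0],
    [0.025,0,0],
    [0.025,0,0],
    [0.025,0,0],
    [0.025,0,0],
    [0.025,0,0],
    [0.025,0,0]
  ],
  "rotation": [
    [-0.8,0,0],
    [-0.8,0,0],
    [-0.8,0,0],
    [-0.8,0,0],
    [-0.8,0,0],
    [-0.8,0,0],
    [-0.8,0,0],
    [-0.6,0,0]
  ]
}}

```text
clock: 17.25
position: [0.5352, -0.2639, 0.176]
tool_rot: [1.05, 1.564, 0.044]
force: [-7.9, 4.1, 17.5]
grip_width: 0.0424
```

```bash
python3 -c "
from h import *
to([.5365,-.265,.176],32);print(monitor.observe()['moment'].round(2))"
```

```text
pos [ 0.5352 -0.2639  0.176 ] d [0.   0.02 0.05] rot [ 0.07  0.03 -0.05] jawyaw 32.4 F [-7.9  4.1 17.5] w 0.0424 q7 0.83 t 17.25
[ 0.76  1.87 -0.17]
```

Turned 69.8° by the gripper. I ease up slowly and watch for any pull.

{"op": "arm_command", "data": {
  "delta_pos": [
    [-0.1,0,0],
    [-0.1,0,0],
    [-0.15,0,0],
    [-0.15,0,0]
  ],
  "rotation": [
    [0,0,0],
    [0,0,0],
    [0,0,0],
    [0,0,0]
  ]
}}

```text
clock: 17.65
position: [0.5349, -0.2642, 0.1915]
tool_rot: [1.086, 1.565, 0.083]
force: [-0.5, 0.2, -0.9]
grip_width: 0.0423
```

```bash
python3 -c "
from h import *
to([.5365,-.265,.27],32)
cv2.imwrite('pics/w4.png',cv2.resize(optics.grab_frame('wrist')[150:400,220:420,::-1],None,fx=2.4,fy=2.4))"
```

```text
pos [ 0.5349 -0.2642  0.1915] d [-2.62  0.05  0.06] rot [ 0.08  0.03 -0.05] jawyaw 32.5 F [-0.5  0.2 -0.9] w 0.0423 q7 0.83 t 17.65
```

View pics/w4.png

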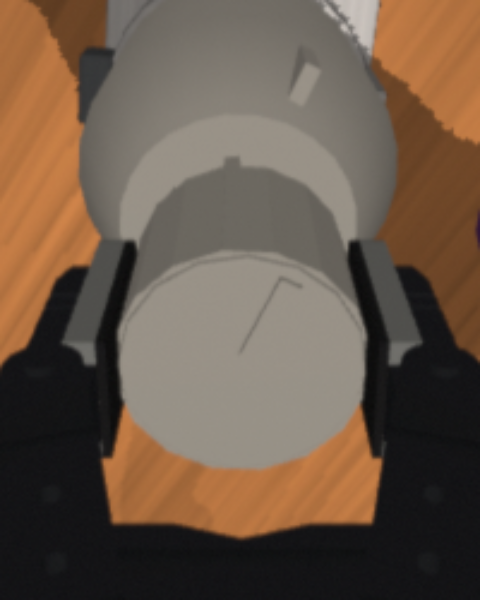

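The cap is up 15 mm with no pull, its rib lines up with the shoulder rib, and it sits level in the pads. I lift it to about 7 cm above the neck.

{"op": "arm_command", "data": {
  "delta_pos": [
    [-0.4,0,0],
    [-0.6,0,0],
    [-0.7,0,0],
    [-0.6,0,0],
    [-0.3,0,0],
    [-0.2,0.05,0.06],
    [0,0,0],
    [0,0,0],
    [0,0,0]
  ],
  "rotation": [
    [0,0,0],
    [0,0,0],
    [0,0,0],
    [0,0,0],
    [0,0,0],
    [0,0.03,-0.05],
    [0,0,0],
    [0,0,0],
    [0,0,0]
  ]
}}

```text
clock: 18.6
position: [0.5375, -0.2648, 0.2817]
tool_rot: [0.939, 1.569, -0.064]
force: [0.2, -0.3, -0.0]
grip_width: 0.0423
```

```bash
python3 -c "
from h import *
to([.5365,-.265,.28],32)
a=optics.grab_frame('scene')[40:400,120:480,::-1];b=optics.grab_frame('side')[90:330,180:420,::-1]
cv2.imwrite('pics/c7.png',np.hstack([cv2.resize(a,(400,400)),cv2.resize(b,(400,400))]))"
```

```text
pos [ 0.5375 -0.2648  0.2817] d [ 0.06 -0.03 -0.01] rot [ 0.09  0.01 -0.01] jawyaw 32.5 F [ 0.2 -0.3 -0. ] w 0.0423 q7 0.85 t 18.6
```

View pics/c7.png

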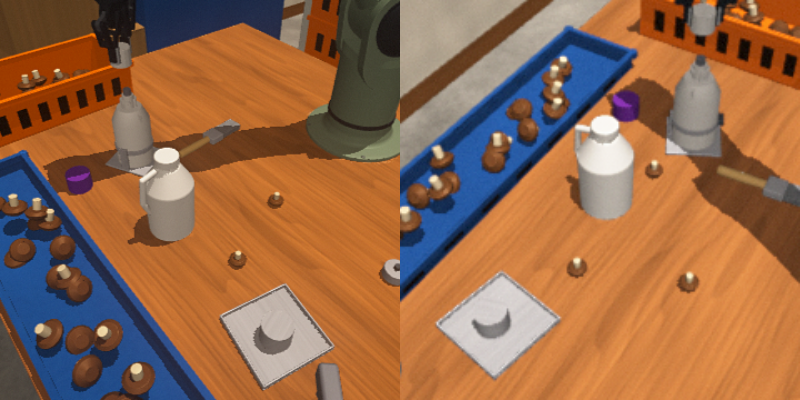

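The cap is in the gripper above the open bottle, at (702,18) in the right half. The cup stands in the tray at (490,318), and the bystanders are where they were. I'm handing in.

```bash
python3 -c "
from workcell import bot; print(bot.job_done())"
```

```text
the job is handed in; nothing more can be done
None
```

I finished the task and handed it in at about 18.7 s of the 54 s allowed; the interface gives no verdict.

- **Cup:** I lifted it off the cap and set it mouth down near the middle of the tray, then let go. There was a brief force of about 30 N as it touched the floor. The last pictures show it upright in the tray.
- **Cap:** I gripped it at 90 N and pressed it down until it bottomed, about 7 mm, with a peak wrist force of about 46 N. I then turned it about 70° anticlockwise without slip, until its rib lined up with the shoulder rib. It lifted off with no pull.
- **At hand-in:** The cap was held still and level about 1 mm from the bottle axis. By calculation its underside was about 7.5 cm above the neck, with no outside force on the tool. The bystanders looked unmoved in the last pictures.

One reading disagreed: the reported finger opening came out about 2–3 mm below the real size on both cup and cap. I treated it as a gauge offset, and the pictures confirmed both grasps.

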